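# Latch the relay test slide and press the test button

## Robot

A 6-joint arm with a two-finger parallel gripper is mounted at the origin on the work surface. World frame = base frame: x ahead of the robot, y to its left, z up, the work surface at z = 0. Lengths are in m, angles in rad, forces in N, time in s.
With the tool pointing down it reaches from about 0.35 to 0.85 m from the base axis. Payload 8.1 kg.
Tool frame: the origin (TCP) lies between the finger pads; the fingertips stand 19 mm ahead of it and the grasp point (between the pads) is the TCP; z points along the fingers, y is the direction in which the jaws open and shut (so a half turn about z gives the same grasp; the last joint's range is limited). The gripper opens to 93 mm and grips with 3 to 60 N. Pads are 15 mm wide; open, the fingers measure 128 mm over their backs; the gripper's body (75 mm by 188 mm) begins 65 mm behind the grasp point.
Start: joints at [-1.313, 0.13, 1.488, -0, 1.523, -0.085], TCP at [0.202, -0.565, 0.238] pointing down, gripper open.
Joint ranges: [-2.96, 2.96], [-0.89, 2.26], [0.02, 2.5], [-1.34, 4.48], [0, 2.73], [-2.66, 2.66]. Speed limits (rad/s): [2.39, 2.39, 2.79, 3.14, 3.14, 3.14].

## Interface

Orientations are given as [roll, pitch, yaw] about the fixed x, y, z axes, in that order (R = Rz(yaw) Ry(pitch) Rx(roll)).
In Python, from rig import manip gives the robot as it stands.
- The arm moves only by the tool servo_tool, never from a script. Its argument "moves" is a list of rows, each a list of 6 numbers: the shift along the tool's x, y, z in mm, then the turn, a rotation vector about the tool's x, y, z in rad. A call has 1 to 12 rows; each row is the pose to reach, as a shift and turn from the pose commanded when the call began, along the tool's axes at that moment; what a row does not reach only later rows make up. A row lasts 1/8 s, in which the tool goes at most 62.5 mm and 10.7 degrees, less where a joint would pass 70% of its speed; a pose out of reach is approached as far as the arm can. A call with a gripper value outside its range is refused whole. "gripper" is the gripper's target within -1 to 1 (fully open at 1, half-way at 0, shut at -1), set as the call begins (left out, the last holds). The fingers move at their own pace and stop on an object; "grip_force" is the grip in N (left out, the last holds). Time passes only in rows, so rows that repeat a pose let the fingers close. It gives the time, the measured TCP pose, the force and the opening at its end, in the units of the state.
- manip.state(): the state, without advancing time (a new reading comes with each control period).
- manip.capture(name): name is "scene" or "side" or "wrist"; returns (picture, depth): 384x512x3 uint8, red, green, blue; 384x512 float32, m along the optical axis (not along the pixel's ray), 0 where there is no reading.
- manip.calibration(name): a dict with "intrinsics" (3x3 intrinsics, pixels), "extrinsics" (4x4, takes a point from camera to world coordinates). Camera axes: x right, y up, looking along -z (the intrinsics and any distortion apply to the point x, -y, -z); pixel columns grow to the right and rows downward; lengths in m; the calibration is good to about 2 mm. The wrist camera is an equidistant fisheye: a pixel r from the principal point sees the ray r / f radians off the axis. A picture is of the moment at which its call begins: read the wrist's pose just before it. calibration takes no time and is no camera call; for the wrist camera it gives the pose at the moment of the call.
- manip.job_done(): hands the job in, once; it reports no verdict.
Trained networks look in the newest picture that a camera, given by its name, has taken for a name from the list of things; names that differ only in an ending like _2 or _b are one class to them, and where a whole thing is asked for, a point or a joint stands for the part that bears it (a point fixed in the world has none). Each returns a list of dicts, best first, with "conf" (0 to 1); they miss things now and then, are a little off and sometimes report something else, mostly with a low value. They report only what shows in the picture. A call takes as long as a camera call.
- manip.search_frame(label, camera): "point" ([row, column] in pixels, amid what is visible of it).
- manip.masks_of(label, camera): "pixels" (384x512 bool, what is visible of it) and "point" ([row, column] in pixels, amid what is visible of it).
The state is a dict: "t": time; "joint_positions": joint angles; "dq": joint speeds; "joint_efforts": joint torques, N m; "eef_pos": TCP position; "tool_rot": TCP orientation; "contact_force": force on the tool from outside, world axes, zero at the start; "torque": the same for the moment, N m; "finger_gap": finger opening in m.
Only numpy, scipy, OpenCV 4.12 (cv2) and the standard library are available. Lean on these libraries where they do the work, as an engineer would, in place of code of your own. Each camera call takes 0.05 s, during which the arm holds its last target.

## Task

Put the relay rig into test: with the fingertips push the spring-loaded slide that has the flat paddle and the latch pin all the way to its stop, then release it so that it springs back and the pin catches it at mid travel. After that press the push button on the relay box fully down and let it come up. Nothing is to be picked up: leave the other slide (round post) and all loose things on the bench as they are.

Things in the scene. Friction and masses are not known exactly. Their poses are not given: they have to be found in the camera images.
- detent_unit: fixed grey unit with the slide to be latched: base plate 220 long x 80 wide x 12 mm, two aluminium side rails, and a steel bridge 20 mm long, 68 mm wide, top at 58 mm, centred at x = +20 mm, holding the upright latch pin. Origin: centre of its underside, on the bench. Its +x axis is the direction in which the slide is pushed, z is up. It lies turned by up to about 17 degrees and may change places with the other unit and the relay box
- detent_slide (a joint): travel of the slide with the paddle along the unit's +x, in m: 0 = sprung back (start), 0.050 = against the end stop pin. Spring force back towards 0: 3.2 N at 0, 5.6 N at 0.030, 7.2 N at 0.050, plus 1 to 4 N while the pin rides up the ridge (about 0.004 to 0.025). Past about 0.031 the latch pin drops behind a ridge on the slide and, on release, holds it at 0.030. Let go earlier, it returns to 0
- paddle_face (a point): point on the paddle's face that is pushed (the face looks to the unit's -x), mid-width, 58 mm above the bench; axes as the unit; it moves with the slide (x = -64 mm in the unit at travel 0). The black upright paddle is 44 mm wide, 8 mm thick and stands from 26 to 78 mm above the bench; nothing else stands higher than 32 mm on its push side. Beyond it (+x) is the bridge, with 36 mm of room between at the slide's mid position
- detent_pin (a joint): lift of the upright latch pin in the bridge, in m: 0 = down (start and latched), about 0.010 while it rides over the slide's ridge. Sprung downwards; its head's top is 68 mm above the bench when down
- plain_unit: fixed lookalike unit, same base plate and rails but no bridge and no pin; its slide carries an upright black round post 22 mm in diameter, top at 78 mm, on the unit's x = -56 mm. To be left alone. Origin: centre of its underside
- plain_slide (a joint): travel of the lookalike's slide in m, sprung back to 0, up to 0.050; must stay at 0
- relay_box: fixed grey box 150 x 110 x 60 mm high, origin at the centre of its underside, z up; the push button stands on its top at x = -40 mm, mid-width
- test_button_top (a point): centre of the button's top face, 82 mm above the bench when up; black round button, diameter 28 mm, in a steel collar of diameter 44 mm whose rim is 72 mm above the bench; it is pressed straight down
- test_button (a joint): press of the button in m: 0 = up, 0.006 = fully down; sprung, about 1.2 N at the start and 4 N fully down
- multimeter: loose black multimeter lying flat on the robot's side of the bench, 150 x 75 x 38 mm, origin at the centre of its underside; stays where it is
- battery: loose black battery block, 65 x 150 x 104 mm high, 2.2 kg, origin at the centre of its underside; stays where it is
- tape_roll: loose black tape roll lying flat, diameter 60, 19 mm high, origin at the centre of its underside, beside the relay box; stays where it is
- terminal_jar: loose small jar, diameter 40, 55 mm high, origin at the centre of its underside, beside the lookalike unit; stays where it is
- cube_relay: loose plug-in relay, 28 x 28 x 45 mm high, origin at the centre of its underside, beside the unit with the paddle; stays where it is
- screwdriver: loose screwdriver lying along its x axis on the robot's side of the bench; stays where it is

How it is judged:
On the way, in this order (a step that is already met when the one before it is completed fails the run):
1. the paddle slide is pushed to its end stop (value of joint detent_slide above 0.0455 m), for 0.04 s.
2. the slide is released and held at mid travel by the pin (value of joint detent_slide between 0.025 and 0.035 m and value of joint detent_pin below 0.004 m and contact force between the fingers and detent_slide below 0.3 N and velocity of joint detent_slide between -0.01 and 0.01 m/s), for 0.2 s.
3. the relay box's button is pressed down (value of joint detent_slide between 0.025 and 0.035 m and value of joint detent_pin below 0.004 m and contact force between the fingers and detent_slide below 0.3 N and value of joint test_button above 0.0045 m), for 0.04 s.
4. the button has come up again (value of joint test_button below 0.0015 m), for 0.1 s.
At the end, for the whole second after the job is handed in: the paddle slide rests untouched at mid travel (25 to 35 mm) with the latch pin down (within 4 mm), the button is up (within 1.5 mm), the lookalike slide is at 0 (within 3 mm), and no loose thing has moved more than 20 mm (all of step 2 and value of joint test_button below 0.0015 m and value of joint plain_slide below 0.003 m and not (distance of any of multimeter, battery, tape_roll, terminal_jar, cube_relay, screwdriver from where it was at the start of the episode above 0.02 m)).
It fails at once if the lookalike slide is pushed (more than 8 mm) (value of joint plain_slide above 0.008 m).
It fails at once if a loose thing is lifted or shifted by more than 20 mm (distance of any of multimeter, battery, tape_roll, terminal_jar, cube_relay, screwdriver from where it was at the start of the episode above 0.02 m).
It also fails if it takes over 51 s, if anything falls off the work surface, if the arm or the gripper's body presses on something with over 40 N, if the wrist force passes 120 N, or if a joint passes its speed limit or range.

## Working session

There is one attempt and no reset: what is moved stays moved. The work goes in short steps, Python scripts to look and compute and a tool call to move; the robot and the scene stay as the last step left them, time stands still between calls to the robot, and variables do not carry over. Pictures are saved under pics/ and viewed, and the job is handed in when it is done.

Besides the shell and the picture viewer there is one more tool, called after "Request:" as name(argument=value, ...), one argument or row to a line, values as JSON. servo_tool: Moves the arm, as the interface text tells. Its arguments: {"type":"object","properties":{"moves":{"type":"array"},"gripper":{"type":"number"},"grip_force":{"type":"number"}},"required":["moves"]}

```bash
ls; mkdir -p pics
python3 - <<'E'
from rig import manip
import numpy as np,cv2
for c in ["scene","side","wrist"]:
    p,d=manip.capture(c); k=manip.calibration(c)
    np.savez(f"{c}0.npz",p=p,d=d,K=k["intrinsics"],T=k["extrinsics"])
    print(c,np.round(k["intrinsics"],1).tolist(),np.round(k["extrinsics"],3).tolist(),[x for x in k if x not in("intrinsics","extrinsics")])
    cv2.imwrite(f"pics/{c}0.png",cv2.resize(p[:,:,::-1],None,fx=1.5,fy=1.5))
print(manip.state())
E
```

```text
pics
scene [[457.2, 0.0, 249.3], [0.0, 457.2, 197.0], [0.0, 0.0, 1.0]] [[0.287, -0.565, 0.773, 1.506], [0.958, 0.176, -0.227, -0.218], [-0.008, 0.806, 0.592, 0.815], [0.0, 0.0, 0.0, 1.0]] []
side [[370.2, 0.0, 257.7], [0.0, 370.2, 187.9], [0.0, 0.0, 1.0]] [[0.991, 0.065, -0.117, 0.445], [-0.134, 0.54, -0.831, -0.869], [0.009, 0.839, 0.544, 0.664], [0.0, 0.0, 0.0, 1.0]] []
wrist [[297.3, 0.0, 257.1], [0.0, 297.3, 185.1], [0.0, 0.0, 1.0]] [[0.337, 0.899, 0.279, 0.28], [-0.942, 0.322, 0.099, -0.537], [-0.001, -0.296, 0.955, 0.384], [0.0, 0.0, 0.0, 1.0]] []
{'t': 0.15, 'joint_positions': array([-1.31338631e+00,  1.31021375e-01,  1.48905376e+00, -1.99323972e-06,
        1.52299588e+00, -8.53981615e-02]), 'dq': array([ 0.00132104, -0.00422721, -0.00389017, -0.00321329, -0.00064702,
        0.00091005]), 'joint_efforts': array([ 2.98259956e-04, -5.60474718e+01, -4.92333877e+01,  7.67379091e-02,
        3.05731420e-02, -1.06349844e-04]), 'eef_pos': array([ 0.20159291, -0.5646692 ,  0.23679475]), 'tool_rot': array([-3.14011951e+00, -1.24111965e-04,  3.42808181e-01]), 'contact_force': array([0.38073217, 0.4287449 , 0.29757881]), 'torque': array([-0.01130736, -0.05988551,  0.01142404]), 'finger_gap': 0.09362486527708178}
```

View pics/scene0.png

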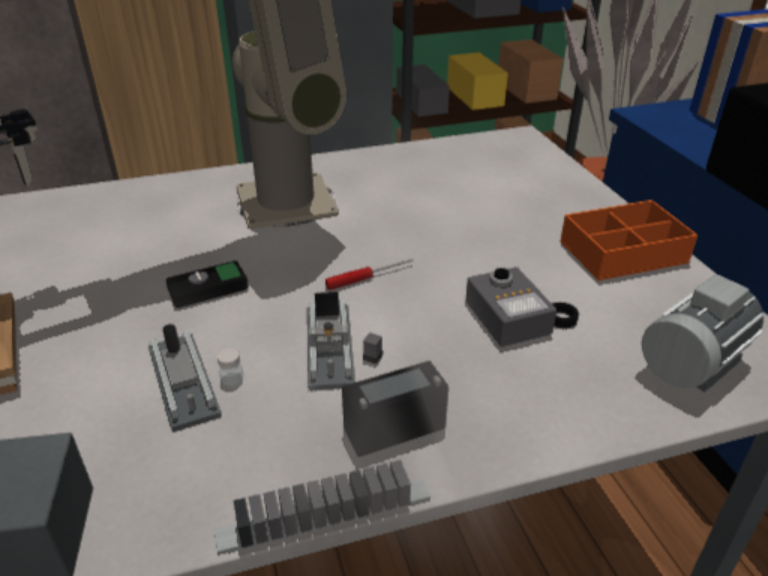

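View pics/side0.png

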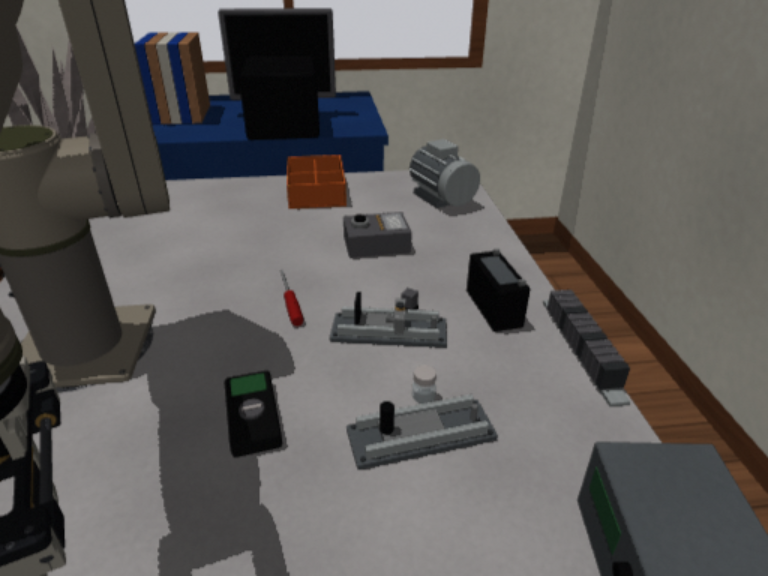

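The scene view shows the paddle unit mid-bench (paddle at about (327,303), bridge behind it), the round-post unit left at (171,340), and the relay box right with its button at (501,274). The side view agrees: paddle at (358,308), button at (360,219). Next I'll measure them.

```bash
cat > h.py <<'E'
import numpy as np,cv2
def load(c,n=0):
    z=np.load(f"{c}{n}.npz"); return z["p"],z["d"],z["K"],z["T"]
def cloud(d,K,T):
    v,u=np.mgrid[:d.shape[0],:d.shape[1]]
    P=np.stack([(u-K[0,2])/K[0,0]*d,-(v-K[1,2])/K[1,1]*d,-d],-1)
    return P@T[:3,:3].T+T[:3,3]
def proj(X,K,T):
    c=(np.atleast_2d(X)-T[:3,3])@T[:3,:3]
    return np.stack([K[0,0]*c[:,0]/-c[:,2]+K[0,2],K[1,1]*-c[:,1]/-c[:,2]+K[1,2]],1)
E
python3 - <<'E'
from rig import manip
from h import *
for c in ["scene","side"]:
    p,d,K,T=load(c); W=cloud(d,K,T)
    for n in ["detent_unit","paddle_face","relay_box","test_button_top","plain_unit","cube_relay","battery","multimeter","screwdriver","tape_roll"]:
        r=manip.masks_of(n,c)
        for q in r[:2]:
            m=q["pixels"]&(d>0); X=W[m]
            if len(X)<5: print(c,n,q["conf"],len(X));continue
            rect=cv2.minAreaRect((X[:,:2][X[:,2]>.004]*1000).astype(np.float32))
            print(c,n,round(q["conf"],2),len(X),np.round(q["point"]),"med",np.round(np.median(X,0),3),"z",np.round(np.percentile(X[:,2],[2,98]),3),"rect",np.round(rect[0]),np.round(rect[1]),round(rect[2],1))
            if q is r[0]: np.save(f"m_{c}_{n}.npy",q["pixels"])
E
```

```text
scene detent_unit 0.65 1795 [229. 219.] med [ 0.596 -0.032  0.03 ] z [0.006 0.077] rect [560. -25.] [ 80. 244.] 77.8
scene paddle_face 0.76 484 [211. 219.] med [ 0.519 -0.021  0.033] z [0.02  0.081] rect [541. -23.] [ 44. 125.] 77.5
scene relay_box 0.7 2170 [203. 340.] med [0.617 0.302 0.061] z [0.008 0.082] rect [552. 314.] [228. 111.] 3.0
scene plain_unit 0.6 2059 [253. 123.] med [ 0.609 -0.289  0.026] z [0.005 0.075] rect [ 578. -290.] [236.  82.] 7.3
scene cube_relay 0.79 235 [230. 246.] med [0.627 0.037 0.031] z [0.003 0.05 ] rect [621.  39.] [30. 31.] 48.6
scene battery 0.83 3263 [270. 263.] med [0.819 0.015 0.081] z [0.005 0.1  ] rect [749.  30.] [160. 175.] 6.2
scene battery 0.16 342 [243. 151.] med [ 0.615 -0.209  0.041] z [0.007 0.059] rect [ 605. -209.] [38. 37.] 33.0
scene multimeter 0.8 1096 [187. 139.] med [ 0.346 -0.223  0.033] z [0.004 0.042] rect [ 305. -226.] [125. 149.] 10.7
scene screwdriver 0.66 295 [187. 234.] med [0.392 0.062 0.021] z [0.006 0.03 ] rect [366.  98.] [ 51. 190.] 13.9
scene tape_roll 0.67 196 [210. 376.] med [0.636 0.424 0.017] z [0.002 0.024] rec
[... 352 characters left out ...]
.] [150. 114.] 3.6
side relay_box 0.97 1219 [156. 252.] med [0.583 0.27  0.055] z [-0.     0.078] rect [583. 316.] [150. 114.] 3.6
side plain_unit 0.61 3222 [283. 277.] med [ 0.572 -0.304  0.022] z [0.002 0.073] rect [ 582. -291.] [221.  83.] 6.9
side battery 0.87 1676 [187. 331.] med [ 0.78  -0.016  0.072] z [0.001 0.097] rect [791.  23.] [ 68. 155.] 6.4
side multimeter 0.82 1727 [276. 169.] med [ 0.325 -0.247  0.031] z [0.006 0.039] rect [ 323. -223.] [ 74. 151.] 9.0
side screwdriver 0.58 740 [282. 267.] med [ 0.553 -0.297  0.028] z [0.018 0.078] rect [ 563. -287.] [96. 57.] 10.2
side screwdriver 0.51 180 [202. 193.] med [0.385 0.047 0.022] z [0.009 0.027] rect [378.  88.] [ 23. 164.] 10.6
```

Run:
```python
from h import *
for c in ["scene","side"]:
    p,d,K,T=load(c); W=cloud(d,K,T)
    for n,(x0,x1,y0,y1),zs in [("paddle",(.45,.6,-.1,.05),[(.066,.084)]),("bridge",(.56,.65,-.1,.03),[(.052,.061),(.062,.072)]),("button",(.48,.6,.25,.37),[(.076,.09),(.066,.075)]),("boxtop",(.48,.68,.23,.4),[(.055,.065)]),("bat",(.7,.9,-.1,.15),[(.09,.12)])]:
        for z0,z1 in zs:
            m=(W[...,0]>x0)&(W[...,0]<x1)&(W[...,1]>y0)&(W[...,1]<y1)&(W[...,2]>z0)&(W[...,2]<z1)&(d>0)
            X=W[m]
            if len(X)<4: print(c,n,len(X)); continue
            r=cv2.minAreaRect((X[:,:2]*1000).astype(np.float32))
            print(c,n,z0,len(X),np.round(X.mean(0),4),np.round(r[0]),np.round(r[1]),round(r[2],1),"zmax",X[:,2].max().round(3))
# overlay
Rz=lambda a:np.array([[np.cos(a),-np.sin(a),0],[np.sin(a),np.cos(a),0],[0,0,1]])
def box(x0,x1,y0,y1,z0,z1):
    return np.array([[x,y,z] for x in(x0,x1) for y in(y0,y1) for z in(z0,z1)])
E_=[(i,j) for i in range(8) for j in range(i+1,8) if bin(i^j).count("1")==1]
def draw(ctr,yaw,boxes,img,K,T,col):
    for b in boxes:
        X=box(*b)/1000@Rz(yaw).T+np.array(ctr+[0]); q=proj(X,K,T)*3+1
        for i,j in E_: cv2.line(img,tuple(np.int32(q[i])),tuple(np.int32(q[j])),col,1,cv2.LINE_AA)
for c,(u0,v0) in [("scene",(150,160)),("side",(180,120))]:
    p,d,K,T=load(c); img=np.ascontiguousarray(cv2.resize(p[:,:,::-1],None,fx=3,fy=3,interpolation=cv2.INTER_CUBIC))
    draw([.567,-.030],np.radians(-10.5),[(-110,110,-40,40,0,12),(-64,-56,-22,22,26,78),(10,30,-34,34,12,58)],img,K,T,(0,255,0))
    draw([.583,.316],np.radians(3.6),[(-75,75,-55,55,0,60),(-54,-26,-14,14,72,82)],img,K,T,(0,255,255))
    cv2.imwrite(f"pics/ov_{c}.png",img[v0*3:v0*3+450,u0*3:u0*3+780])
```

```text
scene paddle 0.066 118 [ 0.5302 -0.0197  0.0738] [548. -30.] [41. 91.] 68.2 zmax 0.084
scene bridge 0.052 112 [ 0.5921 -0.0328  0.0581] [589. -32.] [68. 26.] 79.6 zmax 0.061
scene bridge 0.062 51 [ 0.5907 -0.0324  0.066 ] [590. -30.] [61. 21.] 81.0 zmax 0.071
scene button 0.076 72 [0.5501 0.3143 0.0824] [551. 316.] [36. 33.] 12.7 zmax 0.088
scene button 0.066 72 [0.5593 0.3121 0.071 ] [564. 323.] [64. 85.] 78.1 zmax 0.075
scene boxtop 0.055 1019 [0.5983 0.3117 0.0622] [587. 318.] [152. 112.] 2.4 zmax 0.065
scene bat 0.09 1427 [0.7978 0.0203 0.0964] [794.  23.] [ 68. 152.] 5.8 zmax 0.108
side paddle 0.066 53 [ 0.5317 -0.0243  0.0728] [548. -19.] [40. 91.] 89.0 zmax 0.079
side bridge 0.052 86 [ 0.5857 -0.0394  0.0574] [587. -31.] [73. 20.] 78.3 zmax 0.06
side bridge 0.062 19 [ 0.5867 -0.0328  0.067 ] [586. -33.] [14. 11.] 81.9 zmax 0.07
side button 0.076 30 [0.5443 0.3138 0.0801] [544. 315.] [24. 26.] 27.1 zmax 0.083
side button 0.066 45 [0.5429 0.306  0.071 ] [544. 310.] [36. 40.] 83.1 zmax 0.075
side boxtop 0.055 526 [0.5881 0.3072 0.0599] [584. 317.] [150. 113.] 4.1 zmax 0.065
side bat 0.09 613 [0.7905 0.018  0.0937] [791.  24.] [ 68. 154.] 6.4 zmax 0.106
```

View pics/ov_scene.png

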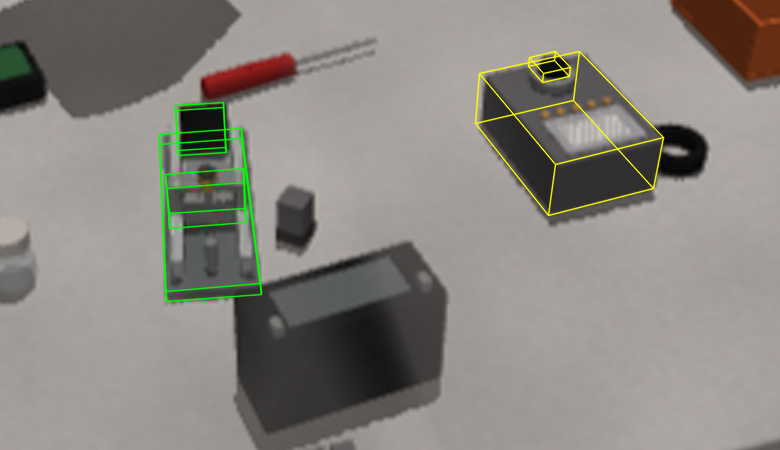

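View pics/ov_side.png

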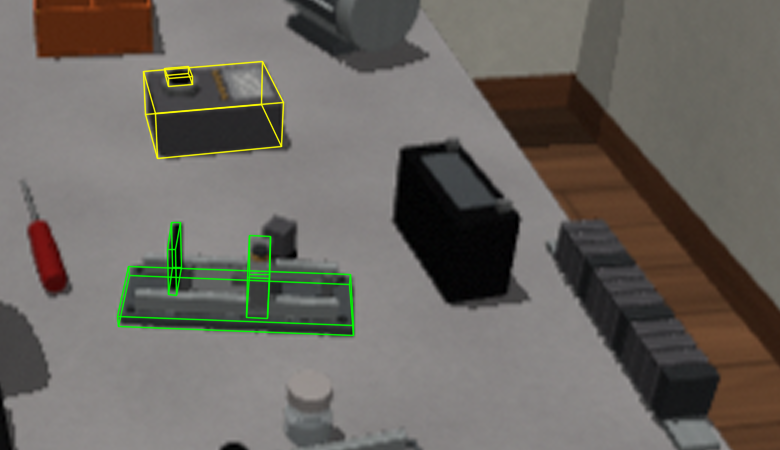

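The overlays fit both images within about a pixel. Detent unit at (0.567, -0.030), yaw -10.5°, relay box at (0.583, 0.316), yaw 3.6°. I'll shut the fingers and approach with tool x along the push axis.

```bash
cat >> h.py <<'E'
from scipy.spatial.transform import Rotation as Ro
def rel(s,p,yaw):
    R0=Ro.from_euler("xyz",s["tool_rot"]); R1=Ro.from_euler("xyz",[np.pi,0,yaw])
    return np.round(R0.inv().apply(np.array(p)-s["eef_pos"])*1000,1), np.round((R0.inv()*R1).as_rotvec(),4)
E
python3 - <<'E'
from rig import manip
from h import *
s=manip.state();print(s["t"],s["eef_pos"],s["tool_rot"])
print(rel(s,[.460,-.0101,.16],np.radians(-10.5)))
E
```

```text
1.15 [ 0.20167781 -0.56509922  0.23763969] [ 3.14157858e+00 -1.45052458e-05  3.42755733e-01]
(array([ 429.8, -435.9,   77.6]), array([ 0.   , -0.   ,  0.526]))
```

Request:
servo_tool(
  moves=[
    [43, -44, 0, 0, 0, 0.05],
    [86, -87, 0, 0, 0, 0.1],
    [129, -131, 0, 0, 0, 0.16],
    [172, -174, 0, 0, 0, 0.21],
    [215, -218, 0, 0, 0, 0.26],
    [258, -262, 0, 0, 0, 0.32],
    [301, -305, 10, 0, 0, 0.37],
    [344, -349, 30, 0, 0, 0.42],
    [387, -392, 50, 0, 0, 0.48],
    [430, -436, 78, 0, 0, 0.526],
    [430, -436, 78, 0, 0, 0.526],
    [430, -436, 78, 0, 0, 0.526],
  ],
  gripper=-1,
  grip_force=20,
)

```text
t: 2.65
eef_pos: [0.46, -0.0097, 0.1595]
tool_rot: [3.141, 0.001, -0.181]
contact_force: [-0.9, 0.3, -0.5]
finger_gap: 0.0005
```

Run:
```python
from rig import manip
from h import *
s=manip.state();print(s["t"],s["eef_pos"],s["tool_rot"],s["finger_gap"],s["contact_force"],s["joint_positions"])
print(rel(s,[.460,-.0101,.066],np.radians(-10.5)))
for c in ["side","wrist"]:
    p,d=manip.capture(c)
    cv2.imwrite(f"pics/{c}1.png",cv2.resize(p[:,:,::-1],None,fx=1.5,fy=1.5))
```

```text
2.65 [ 0.45995138 -0.00973462  0.15952402] [ 3.14110614e+00  7.27380905e-04 -1.81098564e-01] 0.0004891567438283303 [-0.86767254  0.3205064  -0.51916414] [-1.32330336e-01 -2.05783978e-01  1.95986589e+00 -4.58088685e-04
  1.38826099e+00  1.61964770e+00]
(array([ 0.2,  0.3, 93.5]), array([0.0005, 0.0007, 0.0022]))
```

View pics/side1.png

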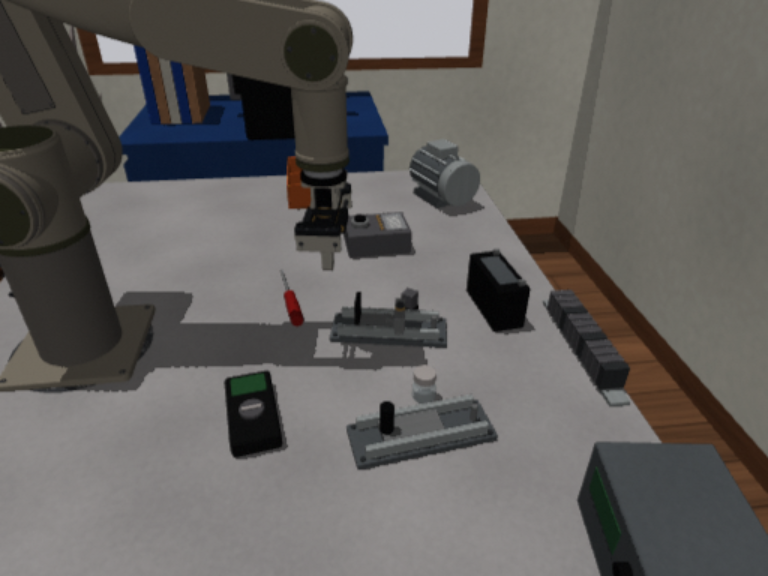

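View pics/wrist1.png

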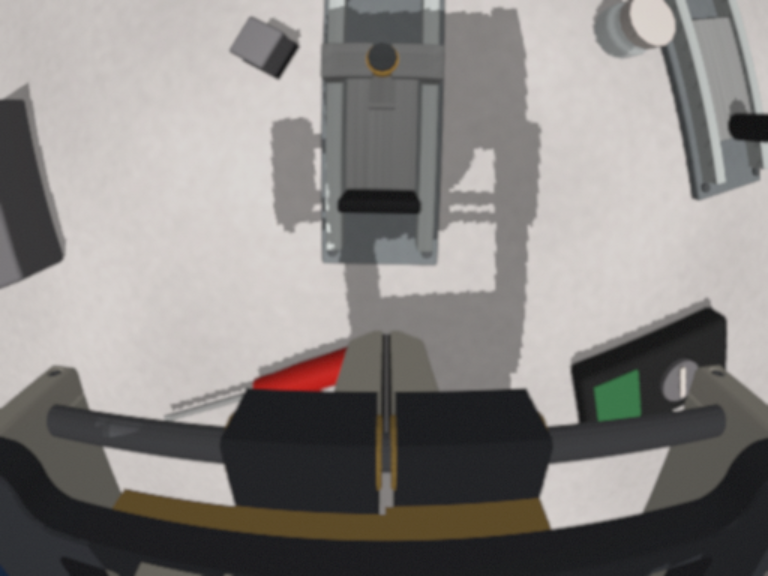

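The side view shows the fingers clear in front of the paddle. The wrist view has the paddle at (380,201) centred on the finger axis (386) and square to the tool. I'll descend, then approach.

Request:
servo_tool(
  moves=[
    [0, 0, 40, 0, 0, 0],
    [0, 0, 80, 0, 0, 0],
    [0, 0, 93, 0, 0, 0.002],
    [0, 0, 93, 0, 0, 0.002],
    [15, 0, 93, 0, 0, 0.002],
    [25, 0, 93, 0, 0, 0.002],
    [30, 0, 93, 0, 0, 0.002],
    [30, 0, 93, 0, 0, 0.002],
  ],
)

```text
t: 3.75
eef_pos: [0.4901, -0.0155, 0.0672]
tool_rot: [-3.142, -0.001, -0.185]
contact_force: [-0.2, 0.6, 0.4]
finger_gap: 0.0006
```

Run:
```python
from rig import manip
from h import *
s=manip.state();print(s["t"],s["eef_pos"],s["tool_rot"],s["contact_force"])
for c in ["side"]:
    p,d=manip.capture(c)
    cv2.imwrite(f"pics/{c}2.png",cv2.resize(p[170:270,190:330,::-1],None,fx=5,fy=5))
```

```text
3.75 [ 0.4900959  -0.01552143  0.06716487] [-3.14158399e+00 -5.87972932e-04 -1.85278064e-01] [-0.20033119  0.56263166  0.36048409]
```

View pics/side2.png

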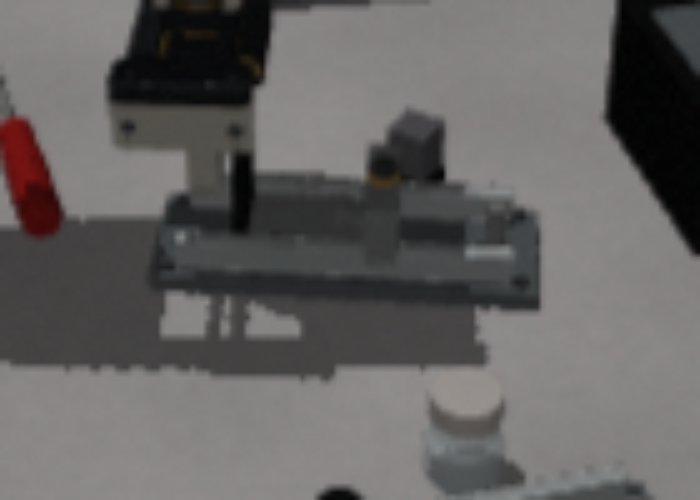

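The closed fingers stand just before the paddle (small gap at crop (233,180)), tips below its top. I'll push now and watch the force.

Request:
servo_tool(
  moves=[
    [5, 0, 0, 0, 0, 0],
    [10, 0, 0, 0, 0, 0],
    [15, 0, 0, 0, 0, 0],
    [20, 0, 0, 0, 0, 0],
    [25, 0, 0, 0, 0, 0],
    [30, 0, 0, 0, 0, 0],
    [35, 0, 0, 0, 0, 0],
    [40, 0, 0, 0, 0, 0],
    [45, 0, 0, 0, 0, 0],
    [50, 0, 0, 0, 0, 0],
    [50, 0, 0, 0, 0, 0],
  ],
)

```text
t: 5.18
eef_pos: [0.5381, -0.0249, 0.0662]
tool_rot: [3.141, 0.002, -0.185]
contact_force: [-6.5, 0.3, 5.5]
finger_gap: 0.0003
```

Request:
servo_tool(
  moves=[
    [2, 0, 0, 0, 0, 0],
    [3, 0, 0, 0, 0, 0],
    [3, 0, 0, 0, 0, 0],
  ],
)

```text
t: 5.55
eef_pos: [0.5407, -0.0253, 0.0661]
tool_rot: [3.141, 0.003, -0.185]
contact_force: [-6.5, -0.2, 3.9]
finger_gap: 0.0004
```

Request:
servo_tool(
  moves=[
    [1.5, 0, 0, 0, 0, 0],
    [3, 0, 0, 0, 0, 0],
    [3, 0, 0, 0, 0, 0],
  ],
)

```text
t: 5.92
eef_pos: [0.5436, -0.0259, 0.0661]
tool_rot: [3.141, 0.003, -0.185]
contact_force: [-8.0, -0.6, 4.4]
finger_gap: 0.0007
```

Request:
servo_tool(
  moves=[
    [1.5, 0, 0, 0, 0, 0],
    [3, 0, 0, 0, 0, 0],
    [3, 0, 0, 0, 0, 0],
  ],
)

```text
t: 6.3
eef_pos: [0.5462, -0.0264, 0.0661]
tool_rot: [3.141, 0.004, -0.185]
contact_force: [-9.7, -0.4, 6.3]
finger_gap: 0.0006
```

Run:
```python
from rig import manip
from h import *
s=manip.state();print(s["t"],s["eef_pos"],s["tool_rot"],s["contact_force"])
u=np.array([np.cos(np.radians(10.5)),-np.sin(np.radians(10.5))])
print("unit x of TCP",(s["eef_pos"][:2]-[.567,-.030])@u)
for c in ["side"]:
    p,d=manip.capture(c)
    cv2.imwrite(f"pics/{c}3.png",cv2.resize(p[170:270,190:330,::-1],None,fx=5,fy=5))
```

```text
6.3 [ 0.54621671 -0.02643238  0.06612462] [ 3.14082792  0.00374365 -0.18540539] [-9.67544034 -0.4164733   6.30299052]
unit x of TCP -0.021085424569256928
```

View pics/side3.png

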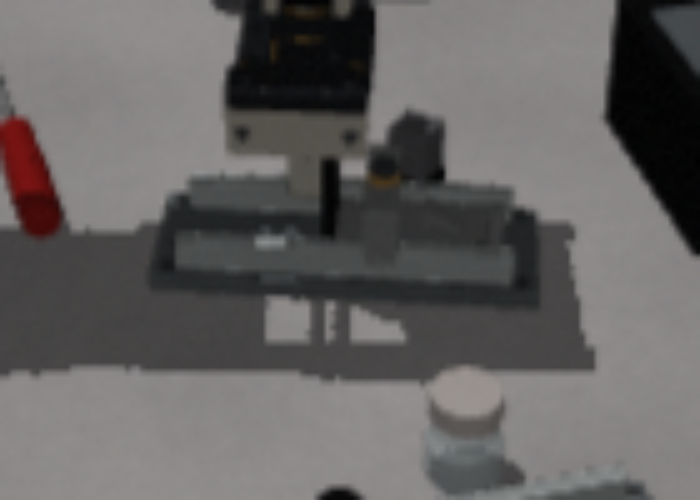

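By position the travel is about 50 mm, but the force of 9.7 N isn't clearly the stop. I'll push a little more to see a clear rise.

Request:
servo_tool(
  moves=[
    [2, 0, 0, 0, 0, 0],
    [4, 0, 0, 0, 0, 0],
    [4, 0, 0, 0, 0, 0],
  ],
)

```text
t: 6.72
eef_pos: [0.5466, -0.0264, 0.0654]
tool_rot: [3.141, 0.012, -0.185]
contact_force: [-27.9, 2.3, 19.1]
finger_gap: 0.0005
```

A clear hard stop: the TCP stalled and the force rose to 28 N. I'll back off along -x.

Request:
servo_tool(
  moves=[
    [-6, 0, 0, 0, 0, 0],
    [-14, 0, 0, 0, 0, 0],
    [-22, 0, 0, 0, 0, 0],
    [-30, 0, 0, 0, 0, 0],
    [-40, 0, 0, 0, 0, 0],
    [-60, 0, 0, 0, 0, 0],
    [-80, 0, 0, 0, 0, 0],
    [-80, 0, 0, 0, 0, 0],
  ],
)

```text
t: 7.72
eef_pos: [0.4723, -0.012, 0.0667]
tool_rot: [-3.142, -0.0, -0.185]
contact_force: [0.4, -0.7, 0.3]
finger_gap: 0.0003
```

Run:
```python
from rig import manip
from h import *
s=manip.state();print(s["t"],s["eef_pos"],s["tool_rot"],s["contact_force"])
for c in ["side"]:
    p,d=manip.capture(c);k=manip.calibration(c);K,T=k["intrinsics"],k["extrinsics"]
    img=cv2.resize(p[:,:,::-1],None,fx=5,fy=5)
    a=np.radians(-10.5);R=np.array([[np.cos(a),-np.sin(a)],[np.sin(a),np.cos(a)]])
    for x,col in [(-64,(0,0,255)),(-34,(0,255,0)),(-14,(255,0,0))]:
        q=proj([np.r_[R@np.array([x/1000,-.022])+[.567,-.03],z] for z in(.026,.078)],K,T)*5+2
        cv2.line(img,tuple(np.int32(q[0])),tuple(np.int32(q[1])),col,1)
    cv2.imwrite(f"pics/{c}4.png",img[850:1350,950:1650])
print(rel(s,[.460,-.0101,.2],0.0))
```

```text
7.725 [ 0.47227562 -0.01204855  0.0666924 ] [-3.14155433e+00 -3.73897808e-04 -1.84947489e-01] [ 0.35935948 -0.65941019  0.34948854]
(array([ -12.4,    0.3, -133.3]), array([-0.    , -0.0004, -0.1849]))
```

View pics/side4.png

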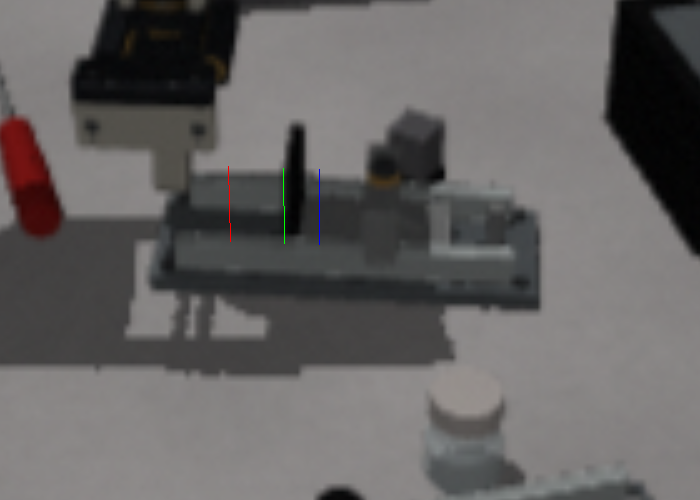

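The paddle's near edge sits on the green (30 mm) line: latched, fingers clear. Now lift and go above the button at (0.543, 0.3135).

Run:
```python
from rig import manip
from h import *
s=manip.state()
print(rel(s,[.543,.3135,.16],0.0))
```

```text
(array([   8.7, -333. ,  -92.9]), array([ 1.000e-04, -1.400e-03, -1.851e-01]))
```

Request:
servo_tool(
  moves=[
    [0, 0, -50, 0, 0, 0],
    [0, 0, -95, 0, 0, 0],
    [1, -50, -110, 0, 0, -0.03],
    [3, -100, -110, 0, 0, -0.06],
    [4, -150, -110, 0, 0, -0.1],
    [6, -200, -110, 0, 0, -0.13],
    [7, -250, -110, 0, 0, -0.16],
    [8, -300, -100, 0, 0, -0.185],
    [9, -333, -93, 0, 0, -0.185],
    [9, -333, -93, 0, 0, -0.185],
    [9, -333, -93, 0, 0, -0.185],
  ],
)

```text
t: 9.15
eef_pos: [0.5435, 0.313, 0.1596]
tool_rot: [3.141, -0.0, -0.0]
contact_force: [0.0, -0.2, -0.3]
finger_gap: 0.0004
```

Run:
```python
from rig import manip
from h import *
s=manip.state();print(s["t"],s["eef_pos"],s["tool_rot"],s["contact_force"],s["joint_positions"])
print(rel(s,[.543,.3135,.105],0.0))
for c in ["side","wrist","scene"]:
    p,d=manip.capture(c)
    cv2.imwrite(f"pics/{c}5.png",cv2.resize(p[:,:,::-1],None,fx=1.5,fy=1.5))
```

```text
9.15 [0.5434931  0.31300758 0.15958776] [ 3.14123830e+00 -1.28710926e-04 -1.25407198e-04] [ 0.04557202 -0.22484671 -0.26165206] [ 4.41013524e-01  2.49405075e-01  1.49774770e+00 -3.81299050e-04
  1.39447480e+00  2.01200217e+00]
(array([-0.5, -0.5, 54.6]), array([ 0.0004, -0.0001, -0.0001]))
```

View pics/wrist5.png

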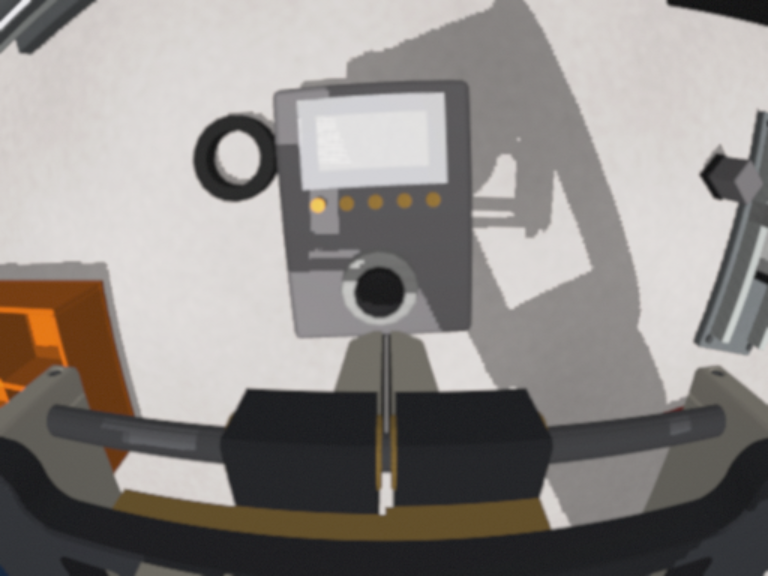

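View pics/side5.png

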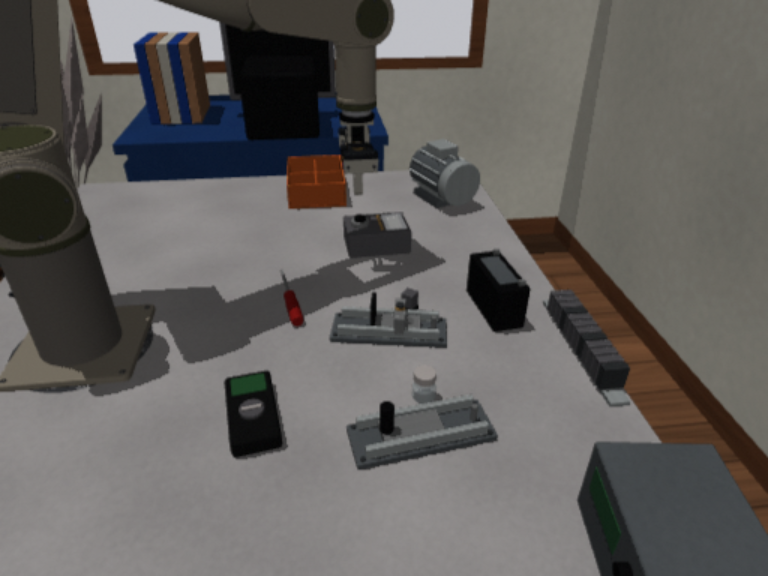

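View pics/scene5.png

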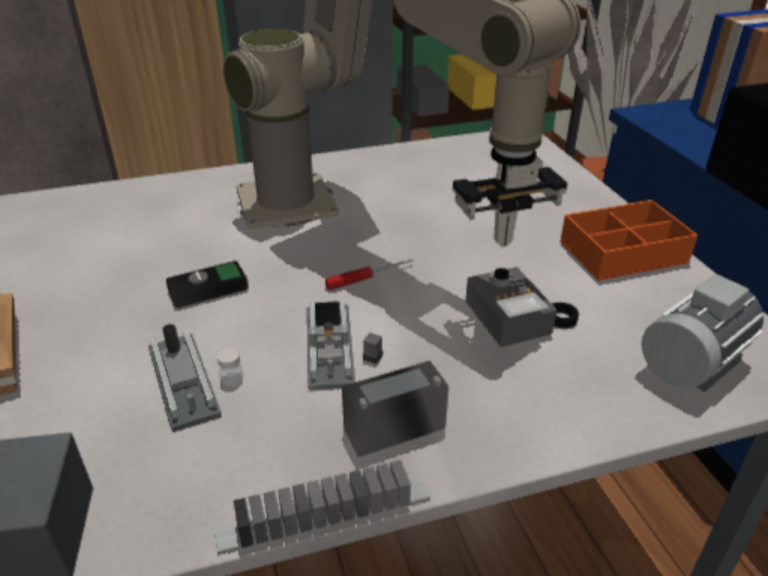

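The scene and side views show the slide still latched and the fingers above the box. In the wrist view the button is at (380,291). I'll triangulate it with the fisheye model.

Run:
```python
from rig import manip
from h import *
k=manip.calibration("wrist");K,T=k["intrinsics"],k["extrinsics"]
for uv in [(380/1.5,291/1.5)]:
    x=(uv[0]-K[0,2])/K[0,0];y=(uv[1]-K[1,2])/K[1,1];r=np.hypot(x,y)
    ray=T[:3,:3]@np.array([np.sin(r)*x/r,-np.sin(r)*y/r,-np.cos(r)])
    print(T[:3,3]+ray*(.082-T[2,3])/ray[2])
```

```text
[0.54974809 0.31550251 0.082     ]
```

Estimates run 0.544–0.550 in x and 0.3135–0.3155 in y, so I aim at (0.546, 0.3145), well inside the 28 mm button. Contact is expected after about 58.5 mm of descent.

Request:
servo_tool(
  moves=[
    [2.5, -1.5, 30, 0, 0, 0],
    [2.5, -1.5, 50, 0, 0, 0],
    [2.5, -1.5, 56, 0, 0, 0],
    [2.5, -1.5, 59, 0, 0, 0],
    [2.5, -1.5, 61, 0, 0, 0],
    [2.5, -1.5, 63, 0, 0, 0],
    [2.5, -1.5, 64, 0, 0, 0],
    [2.5, -1.5, 64, 0, 0, 0],
  ],
)

```text
t: 10.3
eef_pos: [0.5462, 0.3151, 0.0963]
tool_rot: [-3.141, -0.001, -0.0]
contact_force: [0.9, -0.8, 3.8]
finger_gap: 0.0006
```

Request:
servo_tool(
  moves=[
    [0, 0, 1, 0, 0, 0],
    [0, 0, 2, 0, 0, 0],
    [0, 0, 2, 0, 0, 0],
  ],
)

```text
t: 10.68
eef_pos: [0.5462, 0.3151, 0.0952]
tool_rot: [-3.141, -0.001, -0.0]
contact_force: [-2.9, -1.9, 11.6]
finger_gap: 0.0004
```

11.6 N with the tip at 76 mm means the button has bottomed out. Now retract.

Request:
servo_tool(
  moves=[
    [0, 0, -5, 0, 0, 0],
    [0, 0, -20, 0, 0, 0],
    [0, 0, -60, 0, 0, 0],
    [0, 0, -90, 0, 0, 0],
    [0, 0, -90, 0, 0, 0],
    [0, 0, -90, 0, 0, 0],
  ],
)

```text
t: 11.42
eef_pos: [0.545, 0.3147, 0.1827]
tool_rot: [3.141, 0.001, -0.0]
contact_force: [0.3, 0.0, -1.2]
finger_gap: 0.0005
```

Run:
```python
from rig import manip
from h import *
s=manip.state();print(s["t"],s["eef_pos"],s["contact_force"])
a=np.radians(-10.5);R=np.array([[np.cos(a),-np.sin(a)],[np.sin(a),np.cos(a)]])
for c in ["side","scene"]:
    p,d=manip.capture(c);k=manip.calibration(c);W=cloud(d,k["intrinsics"],k["extrinsics"])
    p0,d0,_,_=load(c);W0=cloud(d0,k["intrinsics"],k["extrinsics"])
    for n,WW,dd in (("before",W0,d0),("now",W,d)):
        x,y,z=np.moveaxis(WW,-1,0)
        b=(np.hypot(x-.546,y-.3145)<.011)&(dd>0)
        U=(WW[...,:2]-[.567,-.03])@R
        m=(abs(U[...,1])<.02)&(U[...,0]>-.09)&(U[...,0]<0)&(z>.066)&(z<.082)
        pp=(abs(U[...,1])<.006)&(abs(U[...,0]-.02)<.008)&(z>.06)&(z<.09)
        print(c,n,"button z",np.median(z[b]).round(4),"paddle ux",np.median(U[m][:,0]).round(4),"pin z",np.percentile(z[pp],80).round(4) if pp.any() else None)
    cv2.imwrite(f"pics/{c}6.png",cv2.resize(p[:,:,::-1],None,fx=1.5,fy=1.5))
    df=cv2.absdiff(p,p0).max(-1); cv2.imwrite(f"pics/{c}6d.png",cv2.resize(df,None,fx=1.5,fy=1.5))
```

```text
11.425 [0.54500782 0.31471469 0.18270609] [ 0.34677258  0.04424212 -1.17451946]
side before button z 0.0805 paddle ux -0.0599 pin z 0.0684
side now button z 0.2916 paddle ux -0.0298 pin z 0.0677
scene before button z 0.0772 paddle ux -0.0556 pin z 0.0704
scene now button z 0.1862 paddle ux -0.0258 pin z 0.0717
```

View pics/side6.png

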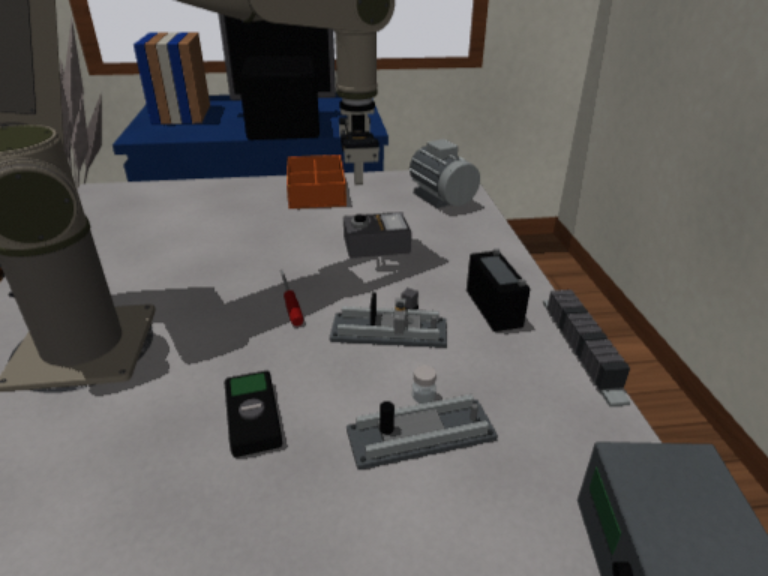

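View pics/scene6d.png

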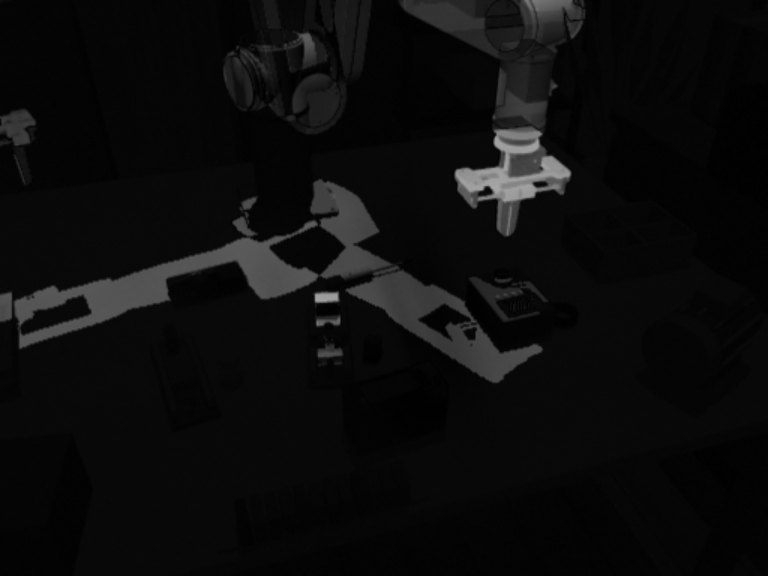

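The paddle moved exactly 30 mm (both cameras), the pin is down, and the difference picture shows only the slide, arm and shadows changed. My button height reading caught the gripper above it, so I'll repeat it with a height filter and then hand in.

Run:
```python
from rig import manip
from h import *
ok=True
for c in ["side","scene"]:
    p,d=manip.capture(c);k=manip.calibration(c)
    p0,d0,_,_=load(c); r=[]
    for dd in (d0,d):
        x,y,z=np.moveaxis(cloud(dd,k["intrinsics"],k["extrinsics"]),-1,0)
        b=(np.hypot(x-.546,y-.3145)<.012)&(z>.06)&(z<.1); r.append(np.percentile(z[b],[50,80])); 
    print(c,np.round(r,4).tolist()); ok&=abs(r[0]-r[1]).max()<.003
if ok: print("done",manip.job_done())
```

```text
side [[0.08, 0.0811], [0.0802, 0.0821]]
scene [[0.0841, 0.0858], [0.0841, 0.0854]]
the job is handed in; nothing more can be done
done None
```

The relay rig is in test: the paddle slide is latched at mid travel, and the button has been pressed and has come back up. I handed the job in at about 11.5 s of the 51 s; no verdict was reported.

- **Slide:** I pushed the paddle with the closed fingertips until it hit its stop. The tool stalled at about 50 mm of travel and the force rose to 28 N. After I backed off, the paddle stood 30 mm from its start in both cameras, with the top of the pin's head back at its starting height (about 68 mm in the side view).
- **Button:** I pressed it until it bottomed out, at 11.6 N with the fingertips 76 mm above the bench, then let go. Its top is back at its starting height in both cameras, within about 1 mm.
- **Everything else:** Comparing pictures from before and after shows no change in the round-post slide or the loose things. Only the arm, its shadow and the paddle slide changed.

One check failed the first time: the first button height reading caught the gripper hanging above it. I repeated it with a height filter, and that reading is the one given above. The button position estimates also differed by up to 6 mm between cameras, so I aimed between them, well inside the 28 mm button.

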